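Unstack the stationery into its trays

TASK

Take the stack of stationery apart from the top down, one thing at a time, and lay each thing in the tray cut to its outline: first the sharpener in the smallest tray, then the eraser in the narrow one, the matchbox in the wider one, and last the tin in the largest. Each is to lie flat and upright inside its tray's rim, squared up with the tray and let go. Do not shove the rest of the stack about or tip anything over, and leave the pot and the pebble where they are.

Things in the scene. Friction and masses are not known exactly. Their poses are not given: they have to be found in the camera images.
- sharpener: brass-coloured block-shaped pencil sharpener with a steel blade on top, 16 x 25 mm and 10 mm high (12 mm with the screw), top of the stack. Pinch it across its 16 mm width. Origin at the centre of its underside; x across its width, y along its length, z up.
- eraser: eraser, white end in a dark blue card sleeve, 21 x 52 x 12 mm, lying second in the stack, under the sharpener. Pinch it across its 21 mm width. Origin at the centre of its underside; x across its width, y along its length, z up.
- matchbox: closed matchbox (it does not open), 36 x 53 x 15 mm, third in the stack, under the eraser. Pinch it across its 36 mm width. Origin at the centre of its underside; x across its width, y along its length, z up.
- mint_tin: flat grey-green tin, lid fixed shut, 59 x 94 x 21 mm, rounded corners, bottom of the stack, on the desk. Grasp it across its 59 mm width. Origin at the centre of its underside; x across its width, y along its length, z up.
- tray_sharpener: the smallest of the four trays: fixed shallow wooden tray lined with cork, cut to the outline of the sharpener with an 8 mm margin all round: inside 32 x 41 mm, outside 40 x 49 mm (x, y). Its floor is 3 mm above the desk, its rim only 2 mm above the floor (5 mm above the desk). Origin at the centre of its underside, on the desk; y along its length.
- tray_eraser: the narrow one of the two middle-sized trays: fixed shallow wooden tray lined with cork, cut to the outline of the eraser with an 8 mm margin all round: inside 37 x 68 mm, outside 45 x 76 mm (x, y). Its floor is 3 mm above the desk, its rim only 2 mm above the floor (5 mm above the desk). Origin at the centre of its underside, on the desk; y along its length.
- tray_matchbox: the wide one of the two middle-sized trays: fixed shallow wooden tray lined with cork, cut to the outline of the matchbox with an 8 mm margin all round: inside 52 x 69 mm, outside 60 x 77 mm (x, y). Its floor is 3 mm above the desk, its rim only 2 mm above the floor (5 mm above the desk). Origin at the centre of its underside, on the desk; y along its length.
- tray_tin: the largest of the four trays: fixed shallow wooden tray lined with cork, cut to the outline of the tin with an 8 mm margin all round: inside 75 x 110 mm, outside 83 x 118 mm (x, y). Its floor is 3 mm above the desk, its rim only 2 mm above the floor (5 mm above the desk). Origin at the centre of its underside, on the desk; y along its length.
- dark_pot: bystander: small dark glazed pot, 51 mm across, 34 mm high, loose on the desk; leave it alone. Origin at the centre of its underside.
- pebble: bystander: grey pebble, 52 x 68 x 31 mm, loose on the desk; leave it alone. Origin at the centre of its underside.

How it is judged:
On the way, in this order (a step that is already met when the one before it is completed fails the run):
1. the sharpener lies flat, squared up and let go in its own tray (x of sharpener in the frame of tray_sharpener between -0.009 and 0.009 m and y of sharpener in the frame of tray_sharpener between -0.009 and 0.009 m and z of sharpener in the frame of tray_sharpener below 0.005 m and angle between sharpener's own z axis and vertical below 0.06 rad and angle between the x axis of sharpener and the x axis of tray_sharpener, either way round below 0.25 rad and contact force between the fingers and sharpener below 0.1 N and linear speed of sharpener below 0.01 m/s), for 0.2 s.
2. the eraser lies flat, squared up and let go in its own tray, the earlier things still in theirs (all of step 1 and x of eraser in the frame of tray_eraser between -0.009 and 0.009 m and y of eraser in the frame of tray_eraser between -0.009 and 0.009 m and z of eraser in the frame of tray_eraser below 0.005 m and angle between eraser's own z axis and vertical below 0.06 rad and angle between the x axis of eraser and the x axis of tray_eraser, either way round below 0.25 rad and contact force between the fingers and eraser below 0.1 N and linear speed of eraser below 0.01 m/s), for 0.2 s.
3. the matchbox lies flat, squared up and let go in its own tray, the earlier things still in theirs (all of step 2 and x of matchbox in the frame of tray_matchbox between -0.009 and 0.009 m and y of matchbox in the frame of tray_matchbox between -0.009 and 0.009 m and z of matchbox in the frame of tray_matchbox below 0.005 m and angle between matchbox's own z axis and vertical below 0.06 rad and angle between the x axis of matchbox and the x axis of tray_matchbox, either way round below 0.25 rad and contact force between the fingers and matchbox below 0.1 N and linear speed of matchbox below 0.01 m/s), for 0.2 s.
4. the tin lies flat, squared up and let go in its own tray, the earlier things still in theirs (all of step 3 and x of mint_tin in the frame of tray_tin between -0.009 and 0.009 m and y of mint_tin in the frame of tray_tin between -0.009 and 0.009 m and z of mint_tin in the frame of tray_tin below 0.005 m and angle between mint_tin's own z axis and vertical below 0.06 rad and angle between the x axis of mint_tin and the x axis of tray_tin, either way round below 0.25 rad and contact force between the fingers and mint_tin below 0.1 N and linear speed of mint_tin below 0.01 m/s), for 0.2 s.
At the end, for the whole second after the job is handed in: Sharpener, eraser, matchbox and tin each lie at rest and released in their own tray: centred within 9 mm along and across (that is, inside the rim), flat on the floor (tilt under 0.06 rad), square to the tray within 0.25 rad, either way round (all of step 4); the robot touches nothing.
It fails at once if the eraser shifts by more than 20 mm before the sharpener has come to its tray (distance of eraser from where it was at the start of the episode above 0.02 m and horizontal distance between sharpener and tray_sharpener above 0.03 m).
It fails at once if the matchbox shifts by more than 20 mm before the eraser has come to its tray (distance of matchbox from where it was at the start of the episode above 0.02 m and horizontal distance between eraser and tray_eraser above 0.03 m).
It fails at once if the tin shifts by more than 20 mm before the matchbox has come to its tray (distance of mint_tin from where it was at the start of the episode above 0.02 m and horizontal distance between matchbox and tray_matchbox above 0.03 m).
It fails at once if a thing of the stack is tipped over (angle between any of sharpener, eraser, matchbox, mint_tin's own z axis and vertical above 0.7 rad).
It fails at once if the dark pot or the pebble is moved by more than 15 mm (distance of any of dark_pot, pebble from where it was at the start of the episode above 0.015 m).
It also fails if it takes over 104 s, if anything falls off the work surface, if the arm or the gripper's body presses on something with over 40 N, if the wrist force passes 120 N, or if a joint passes its speed limit or range.

ROBOT

A 6-joint arm with a two-finger parallel gripper is mounted at the origin on a cart in front of the work surface, level with it; the furniture and walls round the work are solid. World frame = base frame: x ahead of the robot, y to its left, z up, the work surface at z = 0. Lengths are in m, angles in rad, forces in N, time in s.
With the tool pointing down it reaches from about 0.225 to 0.725 m from the base axis. Payload 3.1 kg.
Tool frame: the origin (TCP) lies midway between the tips of the shut fingers; the grasp point (between the pads) lies 19 mm behind it (manip.pinch_z is the distance from the TCP to the grasp point, in m); z points along the fingers, y is the line along which they close (so a half turn about z gives the same grasp; the last joint's range is limited). The gripper opens to 85 mm and grips with 20 to 120 N. Pads are 22 mm wide; open, the fingers measure 114 mm over their backs; the gripper's body (76 mm by 85 mm) begins 54 mm behind the grasp point. The pads swing forward as they close: fully open they stand 13 mm farther back than shut.
Start: joints at [-1.318, 0.048, 0.099, 1.622, 0, 1.443], TCP at [0.195, -0.487, 0.231] pointing down, gripper open.
Joint ranges: [-2.91, 2.91], [-0.99, 1.94], [-1.21, 1.42], [-2.12, 2.29], [-1.49, 1.47], [-3.14, 3.14]. Speed limits (rad/s): [2.79, 2.79, 3.14, 3.14, 3.14, 3.14].

INTERFACE

Orientations are given as [roll, pitch, yaw] about the fixed x, y, z axes, in that order (R = Rz(yaw) Ry(pitch) Rx(roll)).
In Python, from rig import status, viewer, workorder, manip gives the robot as it stands.
- The arm moves only by the shell command python3 -m pendant 'ROWS'. ROWS is a JSON object of lists of equal length, an entry for each row: "gripper": the closure, from -1 (fully open) to 1 (shut); "offset": the shift along the tool's x, y, z in cm, a list of three; "twist": the turn about the tool's z in rad. In form: {"gripper": [gripper, ...], "offset": [[tx, ty, tz], ...], "twist": [twist, ...]}. A call has 1 to 12 rows; each row shifts and turns the commanded pose from where the row before left it, along the tool's axes as they then stand; what a row does not reach is not made up. A row lasts 1/10 s, in which the tool goes at most 50 mm and 8.59 degrees, less where a joint would pass 70% of its speed; a pose out of reach is approached as far as the arm can. A call is refused whole if a number of a shift passes 5 or a number of a turn 0.15, either way. A call with a gripper value outside its range is refused whole. The fingers move at their own pace and stop on an object; the grip force is fixed at half the most. Time passes only in rows, so rows that do not move let the fingers close. It gives the time, the measured TCP pose, the force, the opening and the grip force at its end, in the units of the state.
- status.observe(): the state, without advancing time (a new reading comes with each control period).
- viewer.capture(name): name is "scene" or "top" or "wrist"; returns a dict with "img" (384x512x3 uint8, red, green, blue), "fx", "fy", "cx", "cy" (pixels), "position" and "orientation" of the camera in the world. Camera axes: x right, y down, z forward; pixel columns grow to the right and rows downward; lengths in m; the calibration is good to about 2 mm. A picture is of the moment at which its call begins. There is no depth.
- workorder.finish_job(): hands the job in; it is judged then, once.
The state is a dict: "time": time; "qpos": joint angles; "joint_vel": joint speeds; "joint_torque": joint torques, N m; "ee_pos": TCP position; "eef_rot": TCP orientation; "contact_force": force on the tool from outside, world axes, zero at the start; "ft_torque": the same for the moment, N m; "gripper_width": finger opening in m; "gripper_force": force on a finger pad.
Only numpy, scipy, OpenCV 4.12 (cv2) and the standard library are available. Lean on these libraries where they do the work, as an engineer would, in place of code of your own. Each camera call takes 0.05 s, during which the arm holds its last target. There are 200 camera calls.

## Working session

There is one attempt and no reset: what is moved stays moved. The work goes in short steps, Python scripts to look and compute and a shell command to move; the robot and the scene stay as the last step left them, time stands still between calls to the robot, and variables do not carry over. Pictures are saved under pics/ and viewed, at most 14 in all, crops included, and the job is handed in when it is done.

```bash
ls; mkdir -p pics
python3 - <<'E'
from rig import status, viewer, manip
import cv2
print(status.observe(), manip.pinch_z)
for n in ("top","scene"):
    c=viewer.capture(n); cv2.imwrite(f"pics/{n}0.png",c["img"][...,::-1])
    print(n,{k:v for k,v in c.items() if k!="img"})
E
```

```text
pics
{'time': 0.0, 'qpos': array([-1.31785755e+00,  4.87383131e-02,  9.76083537e-02,  1.62196546e+00,
       -1.13827149e-05,  1.44300457e+00]), 'joint_vel': array([-4.61286369e-05, -3.03188930e-03, -5.61005281e-04, -1.26702848e-03,
       -1.69529811e-03, -8.62799278e-04]), 'joint_torque': array([ 5.46792362e-04, -3.38781345e+01,  3.20014465e+01,  2.03294400e-02,
       -2.15659370e-04, -4.79704852e-06]), 'ee_pos': array([ 0.1949291 , -0.48683368,  0.23012887]), 'eef_rot': array([-3.13931086e+00, -2.81715710e-04,  3.80730223e-01]), 'contact_force': array([ 1.11702283, -0.0854776 , -0.83866638]), 'ft_torque': array([-0.04471138, -0.03135572,  0.01214175]), 'gripper_force': 0.0, 'gripper_width': 0.08550395872816732} 0.0187
top {'fx': 410.38979395893796, 'fy': 410.38979395893796, 'cx': 254.33611840052083, 'cy': 189.84164211361855, 'position': array([ 0.31602333, -0.03291117,  1.12132634]), 'orientation': array([-3.01351041,  0.0109073 , -1.58519369])}
scene {'fx': 484.98614446524795, 'fy': 484.98614446524795, 'cx': 260.0588233022934, 'cy': 201.05018866610283, 'position': array([-0.13654936, -0.74678162,  0.87107845]), 'orientation': array([-2.27035123,  0.0130449 , -0.72507993])}
```

View pics/top0.png

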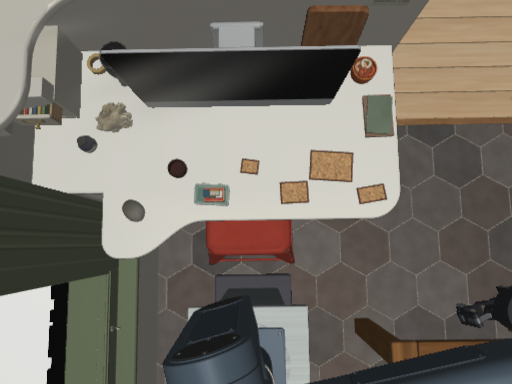

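View pics/scene0.png

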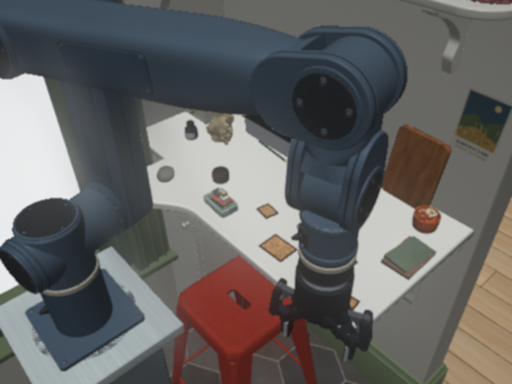

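The top view shows the stack at about (212,195), the sharpener tray at (250,166), the tin tray at (331,166), the matchbox tray at (294,192) and the narrow eraser tray at (372,194). The pot is at (177,168) and the pebble at (133,210). In the scene view the stack is near (220,202), and the gripper hides part of the trays.

```bash
cat > h.py <<'E'
import numpy as np, cv2
from scipy.spatial.transform import Rotation as R
from rig import status, viewer, manip
def ray(c,uv):
    uv=np.atleast_2d(uv).astype(float)
    d=np.c_[(uv[:,0]-c["cx"])/c["fx"],(uv[:,1]-c["cy"])/c["fy"],np.ones(len(uv))]
    return np.asarray(c["position"]), R.from_euler("xyz",c["orientation"]).apply(d)
def plane(c,uv,z):
    o,d=ray(c,uv); return o+d*((z-o[2])/d[:,2])[:,None]
def proj(c,P):
    q=R.from_euler("xyz",c["orientation"]).inv().apply(np.atleast_2d(P)-c["position"])
    return np.c_[c["fx"]*q[:,0]/q[:,2]+c["cx"],c["fy"]*q[:,1]/q[:,2]+c["cy"]]
def tri(cs,uvs):
    A=np.zeros((3,3));b=np.zeros(3)
    for c,uv in zip(cs,uvs):
        o,d=ray(c,uv); d=d[0]/np.linalg.norm(d[0]); M=np.eye(3)-np.outer(d,d); A+=M;b+=M@o
    p=np.linalg.solve(A,b)
    return p,[round(float(np.linalg.norm(proj(c,p)[0]-uv)),1) for c,uv in zip(cs,uvs)]
def rect(P):  # planar points -> centre, sizes(short,long), angle of long axis
    (x,y),(w,h),_=r=cv2.minAreaRect((P[:,:2]*1000).astype(np.float32))
    b=cv2.boxPoints(r); e=[b[1]-b[0],b[2]-b[1]]; e.sort(key=np.linalg.norm)
    a=np.arctan2(e[1][1],e[1][0]); a=(a+np.pi/2)%np.pi-np.pi/2
    return np.round([x,y,np.linalg.norm(e[0]),np.linalg.norm(e[1])],1),round(float(a),3)
def cork(img):
    h=cv2.cvtColor(img,cv2.COLOR_RGB2HSV)
    return cv2.inRange(h,(4,80,50),(25,255,255))
def blobs(m,amin):
    cs,_=cv2.findContours(m,cv2.RETR_EXTERNAL,cv2.CHAIN_APPROX_NONE)
    return [k[:,0] for k in cs if cv2.contourArea(k)>amin]
def save(name,img,box=None,s=1):
    if box: x0,y0,x1,y1=box; img=img[y0:y1,x0:x1]
    cv2.imwrite("pics/"+name,cv2.resize(img[...,::-1],None,fx=s,fy=s,interpolation=cv2.INTER_CUBIC))
E
python3 - <<'E'
from h import *
c=viewer.capture("top"); im=c["img"]
for k in blobs(cork(im),100):
    m=k.mean(0)
    if 230<m[0]<400 and 140<m[1]<210: print("tray",m,rect(plane(c,k,.005)))
print("stack",plane(c,[[212,195]],.04),"pot",plane(c,[[177,168]],.02),"peb",plane(c,[[133,210]],.02))
print("monitor base row y~104",plane(c,[[250,104]],0.02))
save("topcrop.png",im,(110,130,400,225),2.7)
E
```

```text
tray [371.07692308 193.52564103] (array([ 445. , -341.8,   41.8,   73.3]), -1.408)
tray [293.41758242 192.15384615] (array([ 452.2, -130.5,   56.8,   74. ]), -1.52)
tray [249.21818182 166.01818182] (array([526.1,  -9.3,  37.2,  46. ]), 1.429)
tray [330.88235294 165.625     ] (array([ 524. , -234.3,   80. ,  115.1]), 1.491)
stack [[0.44341485 0.08949297 0.04      ]] pot [[0.52148422 0.18733064 0.02      ]] peb [[0.40837581 0.3051481  0.02      ]]
monitor base row y~104 [[ 0.69890522 -0.01434833  0.02      ]]
```

View pics/topcrop.png

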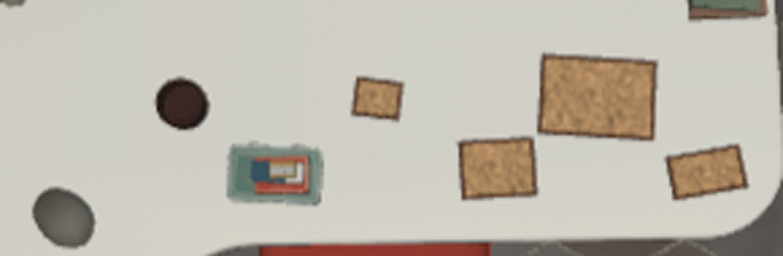

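The crop shows the sharpener on the eraser's right-hand end, on the orange matchbox, on the green tin. All the long axes run roughly along world y. I'll turn the tool to yaw π/2 and move over the stack for wrist views.

```bash
python3 -m pendant '{"gripper":[-1,-1,-1,-1,-1,-1,-1,-1,-1,-1,-1,-1],"offset":[[0,0,0],[0,0,0],[0,0,0],[0,0,0],[0,0,0],[0,0,0],[0,0,0],[0,0,0],[4.1,1.8,0],[4.1,1.8,0],[4.1,1.8,0],[4.1,1.8,0]],"twist":[-0.149,-0.149,-0.149,-0.149,-0.149,-0.149,-0.149,-0.149,0,0,0,0]}'
python3 -m pendant '{"gripper":[-1,-1,-1,-1,-1,-1,-1,-1,-1,-1,-1,-1],"offset":[[4.1,1.8,0],[4.1,1.8,0],[4.1,1.8,0],[4.1,1.8,0],[4.1,1.8,0],[4.1,1.8,0],[4.1,1.8,0],[4.1,1.8,0],[0,0,0],[0,0,0],[0,0,0],[0,0,0]],"twist":[0,0,0,0,0,0,0,0,0,0,0,0]}'
python3 - <<'E'
from h import *
c=viewer.capture("wrist"); print({k:v for k,v in c.items() if k!="img"}); save("w1.png",c["img"])
E
```

```text
time: 1.35
ee_pos: [0.267, -0.3216, 0.2308]
eef_rot: [-3.142, -0.001, 1.572]
contact_force: [1.7, -0.3, 1.1]
gripper_width: 0.0852
gripper_force: 0.0
time: 2.55
ee_pos: [0.4098, 0.0038, 0.2313]
eef_rot: [-3.141, 0.0, 1.57]
contact_force: [0.3, 0.0, -0.1]
gripper_width: 0.0855
gripper_force: 0.0
{'fx': 298.7063187880063, 'fy': 298.7063187880063, 'cx': 254.82070434127203, 'cy': 189.52623741941974, 'position': array([0.40955896, 0.07855012, 0.37392977]), 'orientation': array([ 2.84354086e+00, -3.33058046e-04, -1.39563617e-03])}
```

View pics/w1.png

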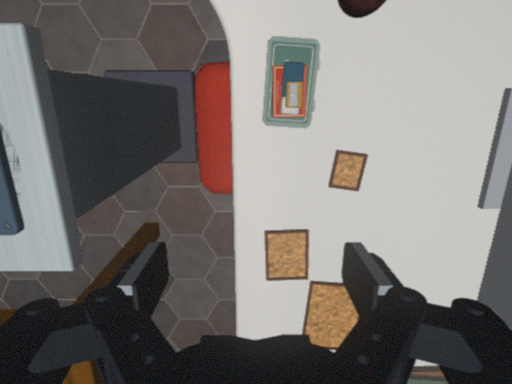

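The wrist view shows the stack at about (290,82), with the sharpener at (293,95). The sharpener tray is at (348,170), the matchbox tray at (287,255) and the tin tray at (330,315). I'll go closer for two views.

```bash
python3 -m pendant '{"gripper":[-1,-1,-1,-1,-1],"offset":[[2.3,1.6,3],[2.3,1.6,3],[0,0,0],[0,0,0],[0,0,0]],"twist":[0,0,0,0,0]}'
python3 - <<'E'
from h import *
import pickle
c=viewer.capture("wrist"); pickle.dump(c,open("A.pkl","wb")); save("wA.png",c["img"],(180,20,400,220),2.5)
E
python3 -m pendant '{"gripper":[-1,-1,-1,-1,-1],"offset":[[3.5,0,0],[3.5,0,0],[0,0,0],[0,0,0],[0,0,0]],"twist":[0,0,0,0,0]}'
python3 - <<'E'
from h import *
import pickle
c=viewer.capture("wrist"); pickle.dump(c,open("B.pkl","wb")); save("wB.png",c["img"],(180,120,400,320),2.5)
E
```

```text
time: 3.1
ee_pos: [0.4423, 0.05, 0.1724]
eef_rot: [3.14, 0.0, 1.571]
contact_force: [-0.6, 0.2, 1.4]
gripper_width: 0.0856
gripper_force: 0.0
time: 3.65
ee_pos: [0.4423, 0.1202, 0.1722]
eef_rot: [3.14, 0.0, 1.572]
contact_force: [0.1, 0.4, -0.1]
gripper_width: 0.0852
gripper_force: 0.0
```

View pics/wA.png

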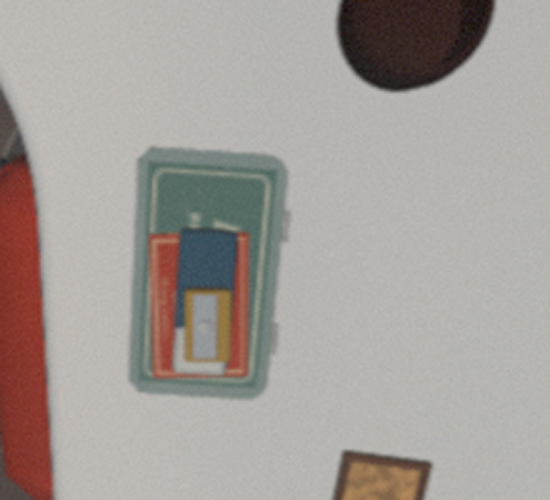

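View pics/wB.png

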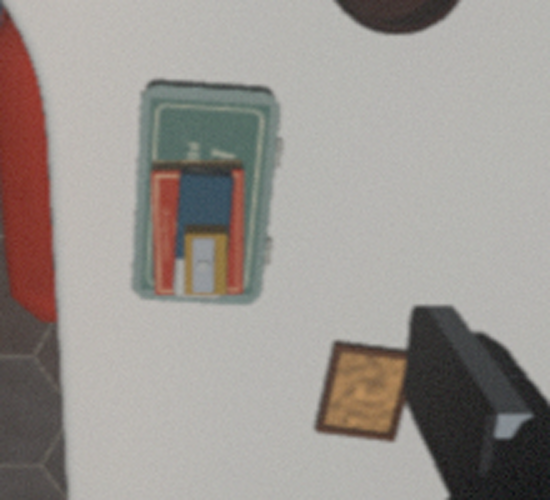

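View A shows the sharpener's brass top with crop corners at about (184,289) to (229,362), the matchbox at (150,235) to (248,378), and the eraser slightly rotated. View B shows the same things with the sharpener at (188,228) to (226,297). I'll triangulate.

```bash
cat > m.py <<'E'
from h import *
import pickle
A=pickle.load(open("A.pkl","rb"));B=pickle.load(open("B.pkl","rb"))
pa={"sharp":[(184,289),(230,291),(229,362),(184,359)],"match":[(150,235),(249,234),(248,378),(152,375)],"eraser":[(182,229),(238,230),(226,374),(174,373)]}
pb={"sharp":[(188,228),(229,230),(226,297),(184,294)],"match":[(153,171),(243,170),(243,296),(155,293)],"eraser":[(181,175),(232,175),(224,295),(175,295)]}
zt={"sharp":.058,"eraser":.048,"match":.036}
f=lambda p,o:np.array(p)/2.5+o-.3
for n in pa:
    a=f(pa[n],[180,20]);b=f(pb[n],[180,120])
    P=np.array([tri((A,B),(x,y))[0] for x,y in zip(a,b)])
    print(n,"z",P[:,2].round(4),"res",[tri((A,B),(x,y))[1] for x,y in zip(a,b)])
    for c,p in ((A,a),(B,b)): print("   ",rect(plane(c,p,zt[n])))
for c,nm in ((A,"A"),(B,"B")):
    h=cv2.cvtColor(c["img"],cv2.COLOR_RGB2HSV)
    m=cv2.inRange(h,(60,25,50),(100,255,190)); m[:, :190]=0; m[:,320:]=0
    m=cv2.morphologyEx(m,cv2.MORPH_OPEN,np.ones((3,3)))
    for k in blobs(m,2000):
        for z in (.021,.012): print("tin",nm,z,rect(plane(c,k,z)))
    for k in blobs(cork(c["img"]),300):
        print("tray",nm,k.mean(0),rect(plane(c,k,.005)))
E
python3 m.py
```

```text
sharp z [0.0533 0.0536 0.0626 0.062 ] res [[0.8, 0.7], [0.4, 0.4], [0.0, 0.0], [0.1, 0.1]]
    (array([448.9,  81.4,  15.8,  25.4]), 1.569)
    (array([449.5,  81.5,  16. ,  27.2]), 1.514)
match z [0.0369 0.0368 0.0388 0.038 ] res [[0.1, 0.1], [0.4, 0.4], [0.2, 0.2], [0.1, 0.1]]
    (array([446.8,  84.3,  36.8,  53.6]), -1.562)
    (array([446.6,  83.8,  36.2,  54.1]), -1.56)
eraser z [0.051  0.0498 0.043  0.0445] res [[0.3, 0.3], [0.5, 0.5], [0.1, 0.1], [0.0, 0.0]]
    (array([448.5,  87.8,  19.4,  52. ]), 1.511)
    (array([448. ,  88.1,  19.3,  50.3]), 1.524)
tray A [263.64130435 311.26630435] (array([ 453. , -130.8,   56.1,   76.2]), -1.539)
tray A [330.02919708 222.18978102] (array([527.1,  -9.6,  37.2,  47. ]), 1.434)
tray A [267.74056604 144.05188679] (array([454.2,  80.6,  25.5,  58.9]), -1.568)
tray A [246.31137725 145.35928144] (array([437.7,  80.6,  21.3,  59.2]), -1.551)
tray A [344.13457077  27.83990719] (array([525.3, 184.1,  33.1,  37.3]), 0.205)
tray B [325.13934426 276.72131148] (array([527.1,  -9.2,  37.8,  46.8]), 1.425)
tray B [266.82887701 216.52406417] (array([454.4,  72.8,  25.8,  59.5]), 1.57)
tray B [245.43262411 212.41843972] (array([431.9,  72.8,  11.9,  59.6]), 1.556)
```

Measured heights agree with the text (58, 47 and 37 mm tops). Sharpener: centre (449, 81.5) mm, yaw about 1.54. I'll descend on it.

```bash
python3 -m pendant '{"gripper":[-1,-1,-1,-1,-1,-1,-1,-1],"offset":[[-3.87,0.67,0],[0,0,3.2],[0,0,3.2],[0,0,3.2],[0,0,1.5],[0,0,1.0],[0,0,0],[0,0,0]],"twist":[0.03,0,0,0,0,0,0,0]}'
python3 - <<'E'
from h import *
c=viewer.capture("wrist"); save("wC.png",c["img"])
E
```

```text
time: 4.5
ee_pos: [0.4494, 0.082, 0.0512]
eef_rot: [3.14, -0.0, 1.542]
contact_force: [-0.6, 0.2, 1.6]
gripper_width: 0.0852
gripper_force: 0.0
```

View pics/wC.png

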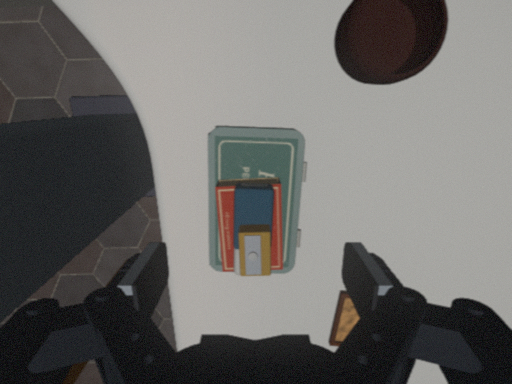

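The sharpener is centred between the open fingers at about (255,252), and nothing has been touched. I'll close and lift.

```bash
python3 -m pendant '{"gripper":[1,1,1,1,1,1,1,1,1,1,1,1],"offset":[[0,0,0],[0,0,0],[0,0,0],[0,0,0],[0,0,0],[0,0,0],[0,0,0],[0,0,0],[0,0,0],[0,0,0],[0,0,-0.5],[0,0,-0.5]],"twist":[0,0,0,0,0,0,0,0,0,0,0,0]}'
python3 -m pendant '{"gripper":[1,1,1,1,1,1],"offset":[[0,0,-2],[0,0,-3],[0,0,-3],[0,0,0],[0,0,0],[0,0,0]],"twist":[0,0,0,0,0,0]}'
python3 - <<'E'
from h import *
import pickle
c=viewer.capture("wrist"); pickle.dump(c,open("D.pkl","wb")); save("wD.png",c["img"])
E
```

```text
time: 5.75
ee_pos: [0.4479, 0.0823, 0.0598]
eef_rot: [-3.14, 0.0, 1.543]
contact_force: [-1.0, -0.1, 0.1]
gripper_width: 0.014
gripper_force: 59.0
time: 6.35
ee_pos: [0.4478, 0.0824, 0.1391]
eef_rot: [-3.139, 0.0, 1.543]
contact_force: [-0.6, 0.2, -0.1]
gripper_width: 0.0144
gripper_force: 59.0
```

View pics/wD.png

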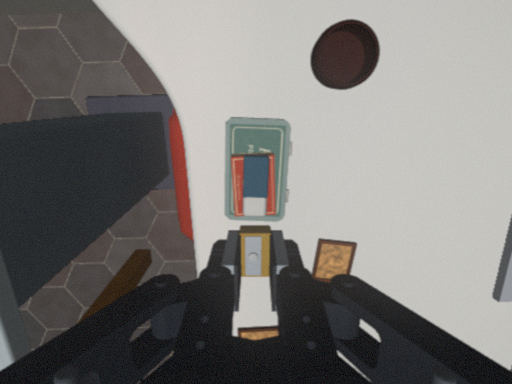

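The sharpener is held square in the fingers at about (255,251), and the eraser, matchbox and tin are undisturbed.

Run:
```python
from h import *
import pickle
c=pickle.load(open("D.pkl","rb"))
print(plane(c,[(240,227),(270,227),(270,276),(240,276),(255,251)],.146).round(4))
for k in blobs(cork(c["img"]),300): print(k.mean(0).round(),rect(plane(c,k,.005)))
```

```text
[[0.4406 0.0962 0.146 ]
 [0.4554 0.0958 0.146 ]
 [0.455  0.068  0.146 ]
 [0.4394 0.0684 0.146 ]
 [0.4476 0.0827 0.146 ]]
[258. 333.] (array([ 446.2, -100.1,   16.8,   44.5]), -0.027)
[120. 284.] (array([294.4, -38.2,  24.9, 126.6]), 0.84)
[333. 260.] (array([526.3, -10. ,  37.6,  48.8]), 1.416)
[254. 247.] (array([445. ,   4.8,  31.9,  55.6]), 1.549)
[238. 185.] (array([430. ,  76.2,  11.4,  60.4]), 1.53)
[336.  47.] (array([520.1, 196.4,  24.1,  26.5]), -0.156)
```

```bash
python3 -m pendant '{"gripper":[1,1,1,1,1,1,1,1,1],"offset":[[-3,2.71,0],[-3,2.71,0],[-2.97,2.72,0],[0,0,3.5],[0,0,3.5],[0,0,3],[0,0,0],[0,0,0],[0,0,0]],"twist":[0,0,0,0.118,0,0,0,0,0]}'
```

```text
time: 7.3
ee_pos: [0.5287, -0.0096, 0.042]
eef_rot: [3.139, 0.0, 1.425]
contact_force: [0.3, -0.3, 1.0]
gripper_width: 0.0141
gripper_force: 59.0
```

```bash
python3 -m pendant '{"gripper":[1,1,1,1,1,1],"offset":[[0,-0.2,2],[0,0,1],[0,0,0.4],[0,0,0.1],[0,0,0],[0,0,0]],"twist":[0,0,0,0,0,0]}'
```

```text
time: 7.9
ee_pos: [0.5263, -0.0093, 0.0062]
eef_rot: [3.14, -0.0, 1.425]
contact_force: [0.4, -0.5, -0.2]
gripper_width: 0.0144
gripper_force: 59.0
```

```bash
python3 -m pendant '{"gripper":[-1,-1,-1,-1,-1,-1,-1,-1,-1,-1,-1,-1],"offset":[[0,0,0],[0,0,0],[0,0,0],[0,0,0],[0,0,0],[0,0,0],[0,0,0],[0,0,-1],[0,0,-4],[0,0,-4.5],[0,0,-4.5],[0,0,0]],"twist":[0,0,0,0,0,0,0,0,0,0,0,0]}'
python3 - <<'E'
from h import *
import pickle
c=viewer.capture("wrist"); pickle.dump(c,open("E.pkl","wb")); save("wE.png",c["img"])
E
```

```text
time: 9.1
ee_pos: [0.5306, -0.0099, 0.1547]
eef_rot: [3.126, -0.0, 1.425]
contact_force: [0.9, -0.3, 0.7]
gripper_width: 0.0853
gripper_force: 0.0
```

View pics/wE.png

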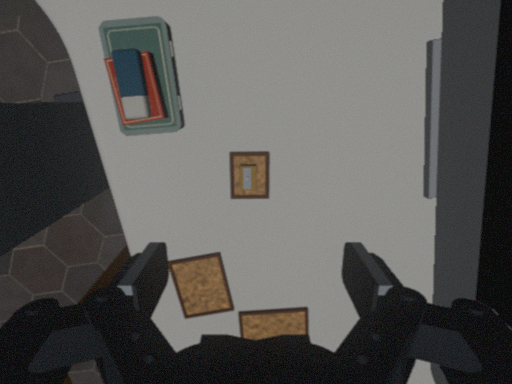

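The sharpener (247,178) lies square in its tray (250,175), and the stack is intact at (140,75). Next is the eraser.

```bash
python3 -m pendant '{"gripper":[-1,-1,-1,-1,-1,-1],"offset":[[2.4,-3,1],[2.4,-3,1],[2.4,-3,1.4],[0,0,0],[0,0,0],[0,0,0]],"twist":[0,0,0,-0.095,0,0]}'
python3 - <<'E'
from h import *
import pickle
c=viewer.capture("wrist"); pickle.dump(c,open("F.pkl","wb")); save("wF.png",c["img"],(180,130,340,280),4)
E
```

```text
time: 9.75
ee_pos: [0.4471, 0.075, 0.1111]
eef_rot: [3.142, 0.0, 1.518]
contact_force: [0.7, 0.0, -0.0]
gripper_width: 0.0853
gripper_force: 0.0
```

View pics/wF.png

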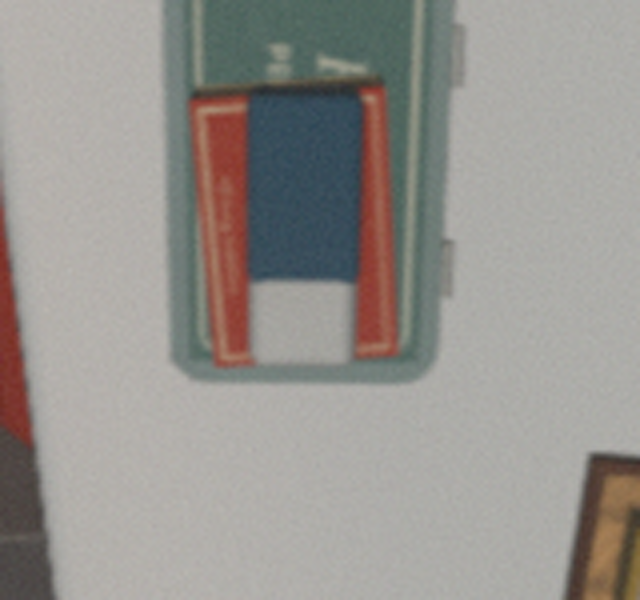

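The eraser top spans crop corners (250,93) to (354,363). The matchbox spans (192,100) to (398,354), turned slightly relative to it.

Run:
```python
from h import *
import pickle
c=pickle.load(open("F.pkl","rb")); f=lambda p:np.array(p)/4.+[180,130]-.4
print("eraser",rect(plane(c,f([(250,93),(362,95),(354,363),(253,363)]),.048)))
print("match",rect(plane(c,f([(192,100),(384,88),(398,354),(216,367)]),.036)))
D=pickle.load(open("D.pkl","rb"))
e=[tri((D,c),(d,f([x])[0]))[0] for d,x in (((244,156),(250,93)),((269,156),(362,95)),((265.5,216),(354,363)),((243.5,216),(253,363)))]
print(np.round(e,4))
```

```text
eraser (array([448.3,  87.7,  19.5,  50.6]), 1.516)
match (array([446.8,  84.3,  35.9,  53.3]), -1.562)
[[ 0.44    0.1139  0.0506]
 [ 0.4623  0.0995 -0.0215]
 [ 0.4562  0.0565  0.0352]
 [ 0.4355  0.0508  0.0193]]
```

```bash
python3 -m pendant '{"gripper":[-1,-1,-1,-1,-1,-1],"offset":[[1.27,0.08,2],[0,0,3],[0,0,1.7],[0,0,0.5],[0,0,0],[0,0,0]],"twist":[0,0,0,0,0,0]}'
```

```text
time: 10.4
ee_pos: [0.4498, 0.0875, 0.0406]
eef_rot: [3.139, -0.0, 1.519]
contact_force: [1.0, 0.1, 0.7]
gripper_width: 0.0855
gripper_force: 0.0
```

```bash
python3 -m pendant '{"gripper":[-1,-1,1,1,1,1,1,1,1,1,1,1],"offset":[[0,-0.12,0.15],[0,0,0],[0,0,0],[0,0,0],[0,0,0],[0,0,0],[0,0,0],[0,0,0],[0,0,0],[0,0,0],[0,0,-0.5],[0,0,-1]],"twist":[0,0,0,0,0,0,0,0,0,0,0,0]}'
python3 -m pendant '{"gripper":[1,1,1,1,1,1],"offset":[[0,0,-3],[0,0,-4],[0,0,-1],[0,0,0],[0,0,0],[0,0,0]],"twist":[0,0,0,0,0,0]}'
python3 - <<'E'
from h import *
import pickle
c=viewer.capture("wrist"); pickle.dump(c,open("G.pkl","wb")); save("wG.png",c["img"],(190,80,350,380),2)
E
```

```text
time: 11.6
ee_pos: [0.4456, 0.0877, 0.0517]
eef_rot: [-3.138, 0.0, 1.52]
contact_force: [-0.4, 0.0, 0.4]
gripper_width: 0.0182
gripper_force: 61.1
time: 12.2
ee_pos: [0.4459, 0.0877, 0.1308]
eef_rot: [-3.138, 0.0, 1.52]
contact_force: [0.4, 0.7, -0.1]
gripper_width: 0.0182
gripper_force: 61.1
```

View pics/wG.png

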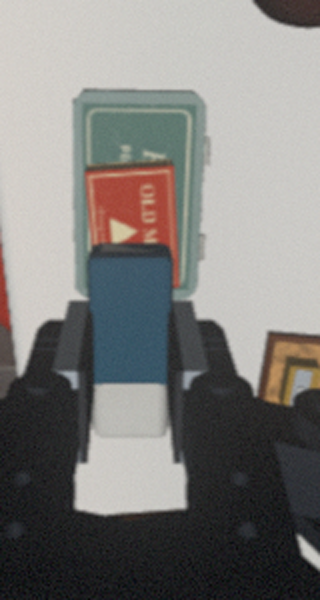

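The eraser is held square in the fingers. The matchbox and tin are still in place.

```bash
python3 -m pendant '{"gripper":[1,1,1,1,1,1,1,1,1,1,1,1],"offset":[[-4.3,0.2,0],[-4.77,0.23,0],[-4.77,0.23,0],[-4.77,0.23,0],[-4.77,0.23,0],[-4.77,0.23,0],[-4.77,0.23,0],[-4.77,0.23,0],[-4.77,0.23,0],[0,0,0],[0,0,0],[0,0,0]],"twist":[0,0,0,0,0,0,0,0,0,-0.107,-0.107,0]}'
python3 - <<'E'
from h import *
import pickle
G=pickle.load(open("G.pkl","rb"))
P=plane(G,[(235,206),(275,206),(274,297.5),(236,297.5)],.139); print(P.mean(0)-[.4459,.0877,0],rect(P))
c=viewer.capture("wrist"); s=status.observe(); print(s["ee_pos"],s["eef_rot"])
pickle.dump(c,open("H.pkl","wb")); save("wH.png",c["img"])
for k in blobs(cork(c["img"]),300): print(k.mean(0).round(),rect(plane(c,k,.005)))
E
```

```text
time: 13.45
ee_pos: [0.4449, -0.3371, 0.1308]
eef_rot: [-3.139, -0.003, 1.732]
contact_force: [0.6, 0.3, -0.6]
gripper_width: 0.0181
gripper_force: 61.1
[-0.00024751 -0.00063841  0.139     ] (array([445.6,  87.1,  20.1,  51.6]), 1.521)
[ 0.44518246 -0.33685091  0.13117048] [-3.13983622e+00 -2.41178786e-03  1.73124197e+00]
[444. 304.] (array([ 660.8, -425.5,   67.1,  160.2]), -0.43)
[419. 251.] (array([ 616.6, -378.6,   36.8,   85.9]), -1.186)
[  8. 284.] (array([ 206.8, -490. ,   21.7,  198.7]), 1.564)
[257. 177.] (array([ 445.1, -335.5,   42.4,   60.7]), -1.417)
[ 49. 168.] (array([ 267.5, -350.8,   37.5,  134.4]), 0.395)
[370.  76.] (array([ 525.1, -234.9,   81.4,  116.5]), 1.488)
[196.  21.] (array([ 374.6, -212.6,   14.1,   31.2]), -1.53)
```

View pics/wH.png

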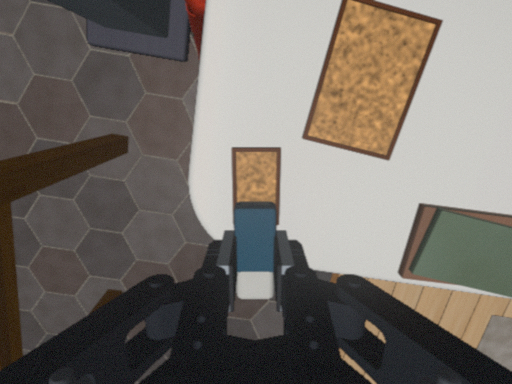

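The narrow tray is at about (257,180), partly hidden by the held eraser (255,250). It measures about (445.6,-342.3) mm, yaw 1.73. I'll descend.

```bash
python3 -m pendant '{"gripper":[1,1,1,1,1,1,1,1],"offset":[[-0.48,0,3],[0,0,3.5],[0,0,3],[0,0,1.5],[0,0,0.7],[0,0,0.4],[0,0,0],[0,0,0]],"twist":[0,0,0,0,0,0,0,0]}'
```

```text
time: 14.3
ee_pos: [0.4478, -0.343, 0.0136]
eef_rot: [3.14, 0.003, 1.734]
contact_force: [0.3, 0.1, -0.2]
gripper_width: 0.0181
gripper_force: 61.1
```

```bash
python3 -m pendant '{"gripper":[1,1,1,1,1],"offset":[[0.15,-0.17,0.4],[0,0,0.2],[0,0,0.1],[0,0,0],[0,0,0]],"twist":[0,0,0,0,0]}'
```

```text
time: 14.8
ee_pos: [0.4448, -0.3408, 0.0048]
eef_rot: [3.142, -0.0, 1.734]
contact_force: [1.0, 0.8, 0.1]
gripper_width: 0.0183
gripper_force: 61.1
```

```bash
python3 -m pendant '{"gripper":[-1,-1,-1,-1,-1,-1,-1,-1,-1,-1,-1,-1],"offset":[[0,0,-0.1],[0,0,0],[0,0,0],[0,0,0],[0,0,0],[0,0,0],[0,0,0],[0,0,-1],[0,0,-4],[0,0,-4.5],[0,0,-3.5],[0,0,0]],"twist":[0,0,0,0,0,0,0,0,0,0,0,0]}'
python3 - <<'E'
from h import *
import pickle
c=viewer.capture("wrist"); pickle.dump(c,open("I.pkl","wb")); save("wI.png",c["img"],(160,100,360,300),2.5)
E
```

```text
time: 16.0
ee_pos: [0.4481, -0.344, 0.1442]
eef_rot: [3.133, 0.011, 1.734]
contact_force: [0.3, -0.1, 1.3]
gripper_width: 0.0853
gripper_force: 0.0
```

View pics/wI.png

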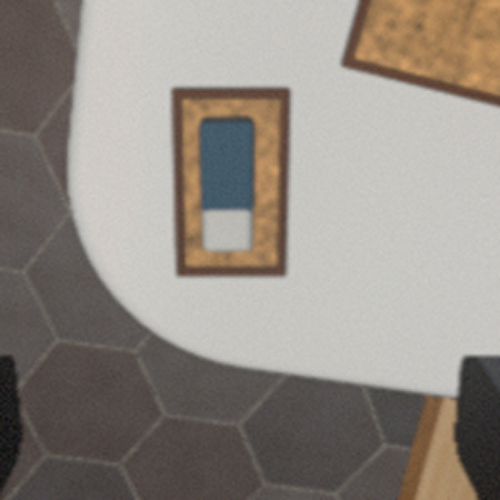

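The eraser lies flat and square in the narrow tray (crop: eraser (227,184), tray (231,181)). Back for the matchbox.

```bash
python3 -m pendant '{"gripper":[-1,-1,-1,-1,-1,-1,-1,-1,-1,-1,-1,-1],"offset":[[0,0,0],[0,0,0],[4.1,0,0],[4.65,0,0],[4.65,0,0],[4.65,0,0],[4.65,0,0],[4.65,0,0],[4.65,0,0],[4.65,0,0],[4.65,0,0],[0,0,2]],"twist":[0.077,0.077,0,0,0,0,0,0,0,0,0,0]}'
python3 -m pendant '{"gripper":[-1,-1],"offset":[[0,0,0],[0,0,0]],"twist":[0,0]}'
cat > mt.py <<'E'
from h import *
import pickle
def masks(c):
    h=cv2.cvtColor(c["img"],cv2.COLOR_RGB2HSV)
    red=cv2.inRange(h,(0,130,90),(9,255,255))|cv2.inRange(h,(172,130,90),(180,255,255))
    tin=cv2.inRange(h,(60,25,50),(100,255,190))
    return red,tin
if __name__=="__main__":
    c=viewer.capture("wrist"); pickle.dump(c,open("J.pkl","wb")); s=status.observe(); print(s["ee_pos"],s["eef_rot"])
    red,tin=masks(c)
    for nm,m,z,a in (("red",red,.036,600),("tin",tin,.021,1500)):
        for k in blobs(cv2.morphologyEx(m,cv2.MORPH_CLOSE,np.ones((3,3))),a): print(nm,k.mean(0).round(),rect(plane(c,k,z)))
E
python3 mt.py
```

```text
time: 17.25
ee_pos: [0.4419, 0.0774, 0.1175]
eef_rot: [3.137, -0.003, 1.588]
contact_force: [0.8, -1.3, -0.6]
gripper_width: 0.0852
gripper_force: 0.0
time: 17.45
ee_pos: [0.4399, 0.0719, 0.1147]
eef_rot: [-3.139, 0.0, 1.58]
contact_force: [0.4, 0.2, 0.4]
gripper_width: 0.0855
gripper_force: 0.0
[0.4406596  0.07150503 0.11548213] [-3.14023621e+00  2.66351104e-04  1.57866562e+00]
red [265. 180.] (array([446.8,  84.7,  35.2,  52.9]), -1.555)
red [181. 169.] (array([382.7,  91.3,  12.4, 110.9]), 1.568)
tin [267. 165.] (array([449.1,  93.4,  54.4,  92.5]), 1.509)
```

```bash
python3 -m pendant '{"gripper":[-1,-1,-1,-1,-1,-1,-1],"offset":[[1.3,0.6,2],[0,0,3],[0,0,2.5],[0,0,1],[0,0,0.5],[0,0,0],[0,0,0]],"twist":[0,0,0,0,0,0,0]}'
```

```text
time: 18.2
ee_pos: [0.4483, 0.0849, 0.0273]
eef_rot: [3.139, -0.0, 1.579]
contact_force: [-0.5, -0.6, -0.3]
gripper_width: 0.0853
gripper_force: 0.0
```

```bash
python3 -m pendant '{"gripper":[-1,-1,-1,-1],"offset":[[0,-0.13,0.35],[0,0,0],[0,0,0],[0,0,0]],"twist":[0,0,0,0]}'
```

```text
time: 18.6
ee_pos: [0.4458, 0.0853, 0.0226]
eef_rot: [3.141, 0.0, 1.58]
contact_force: [-0.4, -0.1, 0.2]
gripper_width: 0.0854
gripper_force: 0.0
```

```bash
python3 -m pendant '{"gripper":[1,1,1,1,1,1,1,1,1,1],"offset":[[0,0,0],[0,0,0],[0,0,0],[0,0,0],[0,0,0],[0,0,0],[0,0,0],[0,0,0],[0,0,-0.5],[0,0,0]],"twist":[0,0,0,0,0,0,0,0,0,0]}'
python3 -m pendant '{"gripper":[1,1,1,1,1,1],"offset":[[0,0,-2.5],[0,0,-4],[0,0,-2],[0,0,0],[0,0,0],[0,0,0]],"twist":[0,0,0,0,0,0]}'
cat > gr.py <<'E'
from mt import *
c=viewer.capture("wrist"); s=status.observe(); p=s["ee_pos"]; print(p,s["eef_rot"])
pickle.dump(c,open("K.pkl","wb"))
red,tin=masks(c)
for k in blobs(cv2.morphologyEx(red,cv2.MORPH_CLOSE,np.ones((3,3))),600): print("red",k.mean(0).round(),rect(plane(c,k,p[2]+.013)))
for k in blobs(tin,800): print("tin",k.mean(0).round(),rect(plane(c,k,.021)))
for k in blobs(cork(c["img"]),300): print("tray",k.mean(0).round(),rect(plane(c,k,.005)))
E
python3 gr.py
```

```text
time: 19.6
ee_pos: [0.4456, 0.0852, 0.0275]
eef_rot: [-3.141, 0.0, 1.58]
contact_force: [-0.4, 0.1, 0.0]
gripper_width: 0.0359
gripper_force: 61.0
time: 20.2
ee_pos: [0.4443, 0.0852, 0.1104]
eef_rot: [-3.138, 0.0, 1.58]
contact_force: [-0.6, -0.0, -0.7]
gripper_width: 0.0358
gripper_force: 61.0
[0.44416569 0.08514591 0.11023032] [-3.13767365e+00  1.10572475e-04  1.57979485e+00]
red [255. 256.] (array([444. ,  84.1,  37. ,  52.9]), -1.562)
red [177. 179.] (array([408.5, 122.8,   5.7,  61.2]), 1.569)
tin [262. 157.] (array([450.1, 110.4,  54. ,  59.8]), 1.513)
tray [347. 270.] (array([529. ,   2.7,  23.3,  38.2]), -0.156)
tray [113. 278.] (array([309.3, -11.5,  21.1,  95.1]), 0.852)
tray [255. 257.] (array([444. ,  15. ,  73.2, 103.2]), -1.56)
tray [363.  57.] (array([527.7, 192. ,  27.6,  40.1]), -0.729)
```

```bash
python3 -m pendant '{"gripper":[1,1,1,1,1,1,1,1,1,1,1,1],"offset":[[-4.3,0.14,0],[-4.3,0.14,0],[-4.3,0.14,0],[-4.3,0.14,0],[-4.3,0.14,0],[0,0,0],[0,0,3],[0,0,3],[0,0,2],[0,0,0],[0,0,0],[0,0,0]],"twist":[0,0,0,0,0,-0.03,0,0,0,0,0,0]}'
```

```text
time: 21.45
ee_pos: [0.4555, -0.1298, 0.0335]
eef_rot: [3.14, 0.001, 1.61]
contact_force: [0.7, 0.0, -0.1]
gripper_width: 0.0361
gripper_force: 61.0
```

```bash
python3 -m pendant '{"gripper":[1,1,1,1,1,1,1],"offset":[[0,-0.2,1.3],[0,0,0.8],[0,0,0.4],[0,0,0.2],[0,0,0],[0,0,0],[0,0,0]],"twist":[0,0,0,0,0,0,0]}'
```

```text
time: 22.15
ee_pos: [0.453, -0.13, 0.0057]
eef_rot: [3.141, 0.0, 1.61]
contact_force: [-0.2, -0.6, 0.5]
gripper_width: 0.0359
gripper_force: 61.0
```

```bash
python3 -m pendant '{"gripper":[1,-1,-1,-1,-1,-1,-1,-1,-1,-1,-1,-1],"offset":[[0,0,0.05],[0,0,0],[0,0,0],[0,0,0],[0,0,0],[0,0,0],[0,0,0],[0,0,-1],[0,0,-4],[0,0,-4.5],[0,0,-1],[0,0,0]],"twist":[0,0,0,0,0,0,0,0,0,0,0,0]}'
python3 -m pendant '{"gripper":[-1,-1],"offset":[[0,0,0],[0,0,0]],"twist":[0,0]}'
python3 - <<'E'
from mt import *
c=viewer.capture("wrist"); pickle.dump(c,open("L.pkl","wb")); print(status.observe()["ee_pos"])
red,tin=masks(c)
for k in blobs(red,400): print("red",k.mean(0).round(),rect(plane(c,k,.018)))
for k in blobs(tin,600): print("tin",k.mean(0).round(),rect(plane(c,k,.021)))
for k in blobs(cork(c["img"]),300): print("tray",k.mean(0).round(),rect(plane(c,k,.005)))
E
```

```text
time: 23.35
ee_pos: [0.455, -0.1309, 0.1135]
eef_rot: [3.135, 0.003, 1.61]
contact_force: [0.8, -0.2, 0.2]
gripper_width: 0.0856
gripper_force: 0.0
time: 23.55
ee_pos: [0.4512, -0.1292, 0.1078]
eef_rot: [-3.138, -0.002, 1.61]
contact_force: [0.8, -0.1, 0.1]
gripper_width: 0.0853
gripper_force: 0.0
[ 0.45117471 -0.12917646  0.10766531]
red [259. 185.] (array([ 452.7, -130.3,   35.7,   53.3]), -1.537)
red [165.  66.] (array([381.6, -38.9,   8.2,  92.1]), 1.564)
tray [317. 293.] (array([ 522.8, -234.2,   77.2,  117.2]), 1.491)
tray [258. 188.] (array([ 453.4, -130.7,   57.7,   73.8]), -1.532)
tray [363.  39.] (array([526.8, -10.4,  38.7,  48.1]), 1.423)
tray [163.  41.] (array([378.2, -14.2,   9. ,  49.2]), -1.544)
```

```bash
python3 -m pendant '{"gripper":[-1,-1,-1,-1,-1,-1,-1,-1,-1],"offset":[[0,0,-2],[4.17,-0.3,0],[4.17,-0.3,0],[4.17,-0.3,0],[4.17,-0.3,0],[4.17,-0.3,0],[0,0,0],[0,0,0],[0,0,0]],"twist":[0.1,0,0,0,0,0,0,0,0]}'
python3 - <<'E'
from mt import *
c=viewer.capture("wrist"); pickle.dump(c,open("M.pkl","wb")); print(status.observe()["ee_pos"])
h=cv2.cvtColor(c["img"],cv2.COLOR_RGB2HSV)
print([h[200,x].tolist() for x in range(205,310,5)])
for lo in ((60,25,50),(60,12,40),(50,18,40)):
    m=cv2.inRange(h,lo,(105,255,215)); m=cv2.morphologyEx(m,cv2.MORPH_OPEN,np.ones((5,5)))
    for k in blobs(m,2000): print("tin",k.mean(0).round(),cv2.boundingRect(k),rect(plane(c,k,.021)),rect(plane(c,k,.015)))
save("wM.png",c["img"],(170,80,350,300),2.7)
E
```

```text
time: 24.5
ee_pos: [0.4498, 0.0785, 0.1288]
eef_rot: [-3.14, 0.001, 1.509]
contact_force: [-0.2, -0.4, -0.2]
gripper_width: 0.0853
gripper_force: 0.0
[0.44999032 0.07822323 0.12902953]
[[17, 10, 181], [21, 10, 177], [19, 11, 181], [23, 6, 171], [74, 30, 126], [60, 26, 120], [83, 49, 104], [82, 58, 101], [78, 53, 106], [79, 41, 106], [80, 53, 102], [82, 54, 103], [80, 50, 101], [80, 54, 103], [79, 42, 104], [80, 34, 113], [49, 14, 143], [10, 9, 177], [15, 3, 171], [24, 7, 173], [35, 9, 175]]
tin [253. 168.] (229, 125, 49, 88) (array([448.7,  93.6,  40.6,  76.7]), 1.508) (array([448.5,  92.1,  41.6,  78.5]), 1.508)
tin [253. 167.] (220, 115, 67, 106) (array([448.9,  93.7,  55.3,  92.5]), 1.507) (array([448.8,  92.2,  56.7,  94.7]), 1.507)
tin [248. 157.] (221, 115, 66, 106) (array([449. ,  93.7,  54.6,  92.5]), 1.506) (array([448.9,  92.2,  55.9,  94.7]), 1.506)
```

View pics/wM.png

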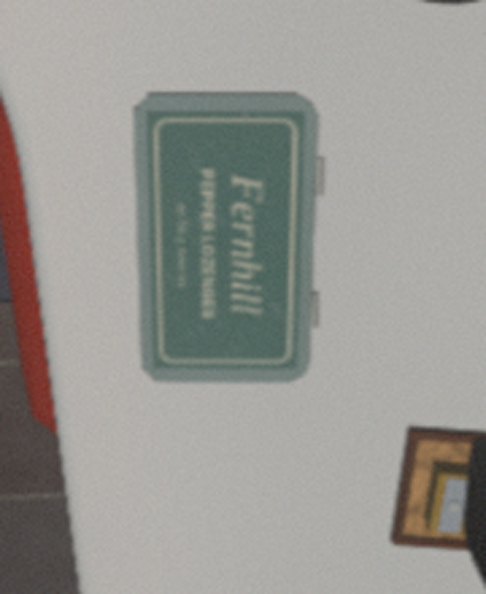

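The tin lies alone at crop (228,237), with two hinge tabs on its +x side that clear the 22 mm pads. Its centre is about (449, 92.5) mm and its yaw 1.507.

```bash
python3 -m pendant '{"gripper":[-1,-1,-1,-1,-1,-1,-1,-1],"offset":[[1.42,-0.18,2.5],[0,0,3.5],[0,0,3],[0,0,2],[0,0,0.8],[0,0,0],[0,0,0],[0,0,0]],"twist":[0,0,0,0,0,0,0,0]}'
```

```text
time: 25.35
ee_pos: [0.4511, 0.0933, 0.0135]
eef_rot: [3.138, -0.0, 1.509]
contact_force: [-0.3, -0.1, -1.2]
gripper_width: 0.0855
gripper_force: 0.0
```

```bash
python3 -m pendant '{"gripper":[-1,-1,-1,-1],"offset":[[-0.05,-0.18,0.6],[0,0,0.3],[0,0,0],[0,0,0]],"twist":[0,0,0,0]}'
```

```text
time: 25.75
ee_pos: [0.4474, 0.0932, 0.0027]
eef_rot: [-3.141, 0.0, 1.51]
contact_force: [-0.2, -0.7, -0.3]
gripper_width: 0.0855
gripper_force: 0.0
```

```bash
python3 -m pendant '{"gripper":[1,1,1,1,1,1,1,1,1],"offset":[[0,0,0],[0,0,0],[0,0,0],[0,0,0],[0,0,0],[0,0,0],[0,0,0],[0,0,-0.3],[0,0,-0.7]],"twist":[0,0,0,0,0,0,0,0,0]}'
python3 -m pendant '{"gripper":[1,1,1,1,1],"offset":[[0,0,-2.5],[0,0,-2.5],[0,0,0],[0,0,0],[0,0,0]],"twist":[0,0,0,0,0]}'
python3 - <<'E'
from mt import *
c=viewer.capture("wrist"); pickle.dump(c,open("N.pkl","wb")); s=status.observe(); p=s["ee_pos"]; print(p,s["eef_rot"])
h=cv2.cvtColor(c["img"],cv2.COLOR_RGB2HSV)
m=cv2.inRange(h,(60,25,40),(105,255,215)); m=cv2.morphologyEx(m,cv2.MORPH_OPEN,np.ones((5,5)))
for k in blobs(m,2000): print("tin",k.mean(0).round(),cv2.boundingRect(k),rect(plane(c,k,p[2]+.019)))
E
```

```text
time: 26.65
ee_pos: [0.4461, 0.093, 0.0116]
eef_rot: [-3.138, 0.0, 1.51]
contact_force: [-0.4, -0.8, -1.4]
gripper_width: 0.0548
gripper_force: 63.6
time: 27.15
ee_pos: [0.4464, 0.093, 0.0613]
eef_rot: [-3.139, 0.0, 1.51]
contact_force: [-0.0, 0.3, -1.4]
gripper_width: 0.0553
gripper_force: 63.7
[0.4462215  0.09301859 0.06112878] [-3.13846259e+00  3.86778500e-04  1.50973020e+00]
tin [256. 255.] (210, 184, 93, 146) (array([446.6,  93.9,  40.7,  76.5]), 1.506)
tin [283. 226.] (200, 175, 117, 160) (array([448.3,  94.3,  51.7,  83.5]), 1.509)
```

The tin is held level and clear of the desk. I'll carry it to its tray.

```bash
python3 -m pendant '{"gripper":[1,1,1,1,1,1,1,1,1,1,1,1],"offset":[[-2,0.6,-1],[-4.05,1.22,0],[-4.05,1.22,0],[-4.05,1.22,0],[-4.05,1.22,0],[-4.05,1.22,0],[-4.05,1.22,0],[-4.05,1.22,0],[-2,0.6,0],[0,0,2],[0,0,1],[0,0,0]],"twist":[0,0,0,0,0,0,0,0,0,0.02,0,0]}'
python3 -m pendant '{"gripper":[1,1],"offset":[[0,0,0],[0,0,0]],"twist":[0,0]}'
```

```text
time: 28.4
ee_pos: [0.5222, -0.2339, 0.0389]
eef_rot: [-3.135, -0.004, 1.49]
contact_force: [-0.1, 0.5, -1.7]
gripper_width: 0.0555
gripper_force: 63.7
time: 28.6
ee_pos: [0.5254, -0.2352, 0.0433]
eef_rot: [3.141, 0.0, 1.491]
contact_force: [0.1, -0.5, -1.0]
gripper_width: 0.0549
gripper_force: 63.7
```

```bash
python3 -m pendant '{"gripper":[1,1,1,1,1,1,1,1],"offset":[[0,-0.1,1.5],[0,0,1],[0,0,0.6],[0,0,0.4],[0,0,0.1],[0,0,0],[0,0,0],[0,0,0]],"twist":[0,0,0,0,0,0,0,0]}'
```

```text
time: 29.4
ee_pos: [0.5244, -0.2359, 0.007]
eef_rot: [3.141, 0.0, 1.49]
contact_force: [-0.1, -0.2, -0.9]
gripper_width: 0.0547
gripper_force: 63.7
```

```bash
python3 -m pendant '{"gripper":[1,1,1,-1,-1,-1,-1,-1,-1,-1,-1,-1],"offset":[[0,0,0.1],[0,0,0],[0,0,0],[0,0,0],[0,0,0],[0,0,0],[0,0,0],[0,0,0],[0,0,-1],[0,0,-4],[0,0,-4],[0,0,-4]],"twist":[0,0,0,0,0,0,0,0,0,0,0,0]}'
python3 -m pendant '{"gripper":[-1,-1,-1,-1],"offset":[[0,0,-4],[0,0,0],[0,0,0],[0,0,0]],"twist":[0,0,0,0]}'
python3 - <<'E'
from mt import *
c=viewer.capture("wrist"); print(status.observe()["ee_pos"],status.observe()["contact_force"])
h=cv2.cvtColor(c["img"],cv2.COLOR_RGB2HSV)
m=cv2.inRange(h,(60,25,40),(105,255,215)); m=cv2.morphologyEx(m,cv2.MORPH_OPEN,np.ones((3,3)))
for k in blobs(m,500): print("tin",k.mean(0).round(),rect(plane(c,k,.024)))
for k in blobs(masks(c)[0],300): print("red",k.mean(0).round(),rect(plane(c,k,.018)))
for k in blobs(cork(c["img"]),250): print("tray",k.mean(0).round(),rect(plane(c,k,.005)))
E
```

```text
time: 30.6
ee_pos: [0.5239, -0.2355, 0.1378]
eef_rot: [3.141, 0.0, 1.49]
contact_force: [0.1, 0.3, 0.2]
gripper_width: 0.0852
gripper_force: 0.0
time: 31.0
ee_pos: [0.5236, -0.2354, 0.1749]
eef_rot: [-3.14, -0.001, 1.49]
contact_force: [-0.4, 0.4, -0.2]
gripper_width: 0.0858
gripper_force: 0.0
[ 0.5231938  -0.23511369  0.17410758] [-0.05681486  0.23964144  0.67793556]
tin [251. 178.] (array([ 522.1, -235.5,   45.3,   86.4]), 1.48)
red [167.  60.] (array([ 452.6, -129.4,   36.2,   52.7]), -1.538)
tray [426. 374.] (array([ 734.9, -530. ,   41.4,   56.7]), -0.081)
tray [497. 306.] (array([ 812.6, -429.6,   31.6,   66.7]), -0.717)
tray [  5. 296.] (array([ 206.5, -372. ,   19.4,   92.4]), 1.244)
tray [197. 262.] (array([ 446.5, -341.2,   42.3,   73.4]), -1.408)
tray [494. 239.] (array([ 787. , -347.5,   49.2,   93.3]), -1.407)
tray [257. 162.] (array([ 525.2, -234.3,   79.8,  114.1]), 1.49)
tray [175.  71.] (array([ 453.8, -131. ,   58.1,   74.9]), -1.532)
```

```bash
python3 -c "from rig import workorder; print(workorder.finish_job())"
```

```text
the job is handed in; nothing more can be done
None
```

All four things are in their own trays, in order, and released, and I handed the job in at about 31 s. The last camera checks put the matchbox within about 2 mm of its tray's centre and the tin within about 3 mm. I saw the sharpener and eraser lying square in their trays but did not re-measure them at the end, and the judge's verdict was not shown.

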